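# Lock a bench centrifuge's rotor for transport

### The arm

A 7-joint arm with a two-finger parallel gripper is mounted at the origin on the work surface. World frame = base frame: x ahead of the robot, y to its left, z up, the work surface at z = 0. Lengths are in mm, angles in rad, forces in N, time in s.
With the tool pointing down it reaches from about 400 to 925 mm from the base axis. Payload 5.6 kg.
Tool frame: the origin (TCP) lies at the very end of the fingers, on their centre line; the grasp point (between the pads) lies 19 mm behind it (arm.tcp_to_grasp is the distance from the TCP to the grasp point, in mm); z points along the fingers, y is the direction in which the jaws open and shut (so a half turn about z gives the same grasp; the last joint's range is limited). The gripper opens to 85 mm and grips with 20 to 120 N. Pads are 22 mm wide; open, the fingers measure 114 mm over their backs; the gripper's body (76 mm by 85 mm) begins 54 mm behind the grasp point. The pads swing forward as they close: fully open they stand 13 mm farther back than shut.
Start: joints at [1.304, 0.468, -0.012, 1.603, 0.006, 1.071, -0.056], TCP at [144.216, -633.806, 231.29] pointing down, gripper open.
Joint ranges: [-2.53, 2.53], [-0.31, 2.02], [-1.57, 1.55], [0.28, 2.44], [-1.29, 4.43], [0.15, 1.84], [-2.92, 2.92]. Speed limits (rad/s): [2.57, 2.57, 3.14, 3.14, 3.14, 3.14, 3.14].

### API

Orientations are given as a rotation vector (axis times angle).
In Python, from plant import arm gives the robot as it stands.
- The arm moves only by the tool send_rows, never from a script. Its argument "targets" is one flat list of numbers, 7 for each row, row after row: the shift along the tool's x, y, z in units of 40 mm (1.0 is 40 mm), then the turn, a rotation vector about the tool's x, y, z in units of 6 degrees (1.0 is 6 degrees), then the closure, from 0 (fully open) to 1 (shut). A call has 1 to 5 rows; each row shifts and turns the commanded pose from where the row before left it, along the tool's axes as they then stand; what a row does not reach is not made up. A row lasts 1/8 s, in which the tool goes at most 62.5 mm and 10.7 degrees, less where a joint would pass 70% of its speed; a pose out of reach is approached as far as the arm can. A call is refused whole if a number of a shift passes 1 or a number of a turn 1, either way. A call with a gripper value outside its range is refused whole. The fingers move at their own pace and stop on an object; the grip force is fixed at half the most. Time passes only in rows, so rows that do not move let the fingers close. It gives the time, the measured TCP pose, the force and the opening at its end, in the units of the state.
- arm.read_state(): the state, without advancing time (a new reading comes with each control period).
- arm.capture(name): name is "side" or "top"; returns the picture (480x640x3 uint8, blue, green, red); there is no depth.
- arm.camera_model(name): a dict with "intrinsics" (3x3 intrinsics, pixels), "pose" (4x4, takes a point from camera to world coordinates). Camera axes: x right, y down, z forward; pixel columns grow to the right and rows downward; lengths in mm; the calibration is good to about 2 mm. A picture is of the moment at which its call begins. camera_model takes no time and is no camera call.
- arm.job_done(): hands the job in, once; it reports no verdict.
Trained networks look in the newest picture that a camera, given by its name, has taken for a name from the list of things; names that differ only in an ending like _2 or _b are one class to them, and where a whole thing is asked for, a point or a joint stands for the part that bears it (a point fixed in the world has none). Each returns a list of dicts, best first, with "confidence" (0 to 1); they miss things now and then, are a little off and sometimes report something else, mostly with a low value. They report only what shows in the picture. A call takes as long as a camera call.
- arm.cut_out(camera, name): "region" (480x640 bool, what is visible of it) and "centre" ([column, row] in pixels, amid what is visible of it).
- arm.landmark_of(camera, name): "centre" ([column, row] in pixels: a listed point, or the origin of a listed thing).
The state is a dict: "t": time; "qpos": joint angles; "qd": joint speeds; "tau": joint torques, N m; "ee_pos": TCP position; "tool_rot": TCP orientation; "force": force on the tool from outside, world axes, zero at the start; "torque": the same for the moment, N m; "gripper_width": finger opening in mm.
Only numpy, scipy, OpenCV 4.12 (cv2) and the standard library are available. Lean on these libraries where they do the work, as an engineer would, in place of code of your own. Each camera call takes 0.05 s, during which the arm holds its last target.

### The job

Lock the stopped rotor of the bench centrifuge before it is moved: turn the black lock knob on its sloping panel clockwise, feeling for the hidden notch of the rotor, where the turning goes slack, then push the knob all the way down against its spring at that angle and, keeping it down, twist it about an eighth of a turn further so that it stays down when you let go. Let go of it and leave the bottle, the beaker and the tube rack standing where they are.

Things in the scene. Friction and masses are not known exactly. Their poses are not given: they have to be found in the camera images.
- panel_mid (a point): Middle of the sloping front panel of the white bench centrifuge (fixed, 360 x 300 x 175 mm), where the knob's axis meets the panel, 102 mm above the bench. The machine stands side-on, its front roughly to the robot's right. Site z is vertical, x level, from the front into the machine. The panel slopes up along x at 30 degrees, 60 to 145 mm high. Round the axis a fixed collar, 76 mm in diameter, 6 mm high.
- knob_grip (a point): Point on the axis of the black ribbed round lock knob at the height to grip it: 44 mm above the panel while the knob is up; moves with the knob. Grip 58 mm in diameter, from 22 to 58 mm above the panel; under it a 66 mm skirt, 18 to 23 mm above the panel. Site axes: z along the knob's axis, outwards, 30 degrees from vertical towards the front; x along the pointer rib on the knob's top.
- lock_turn (a joint): Angle of the lock knob, rad, growing clockwise as seen facing the panel; 0 with its pointer straight up the slope; stops at -0.1 and 2.6. It starts at 0 to 0.3; the rotor's hidden notch lies at 0.65 to 1.25, always at least 0.35 past the start. Drag about 0.12 N m (after a stop either sign may linger). From 0.18 rad before the notch's middle the notch pulls the knob on by up to 0.2 N m (the torque dips), at the middle not at all, past it back, as much.
- lock_press (a joint): How far the knob is pushed in along its axis, m: 0 up, 0.010 fully down. Away from the notch it is blocked at about 0.001; within about 0.1 rad of the notch's middle it goes fully down, against 8 to 12 N. Turned 0.4 rad or more past the notch while fully down, it stays down by itself at about 0.0065 when let go; else it springs up.
- bottle_mid (a point): Bystander: amber bottle with a black cap, 72 mm in diameter, 165 mm high, standing loose beside the centrifuge; its centre, half-way up.
- beaker_mid (a point): Bystander: clear beaker, 72 mm in diameter, 100 mm high, standing loose; its centre, half-way up.
- tube_rack_mid (a point): Bystander: white tube rack with grey-capped tubes, 90 x 160 mm, 108 mm high over the caps, standing loose; its centre, half-way up.

How it is judged (in metres and radians):
At the end, for the whole second after the job is handed in: the knob, let go, stays down by more than 5 mm and no longer turns, because it is latched; the bottle, beaker and tube rack stand upright (within 0.15 rad) within 30 mm of where they were (value of joint lock_press above 0.005 m and velocity of joint lock_turn between -0.05 and 0.05 rad/s and distance of each of bottle_mid, beaker_mid, tube_rack_mid from where it was at the start of the episode below 0.03 m and angle between each of bottle_mid, beaker_mid, tube_rack_mid's own z axis and vertical below 0.15 rad); the robot touches nothing.
It fails at once if the bottle is pushed more than 30 mm away or tipped over (distance of bottle_mid from where it was at the start of the episode above 0.03 m or angle between bottle_mid's own z axis and vertical above 0.5 rad).
It fails at once if the beaker is pushed more than 30 mm away or tipped over (distance of beaker_mid from where it was at the start of the episode above 0.03 m or angle between beaker_mid's own z axis and vertical above 0.5 rad).
It fails at once if the tube rack is pushed more than 30 mm away or tipped over (distance of tube_rack_mid from where it was at the start of the episode above 0.03 m or angle between tube_rack_mid's own z axis and vertical above 0.5 rad).
It also fails if it takes over 58 s, if anything falls off the work surface, if the arm or the gripper's body presses on something with over 40 N, if the wrist force passes 120 N, or if a joint passes its speed limit or range.

## Working session

There is one attempt and no reset: what is moved stays moved. The work goes in short steps, Python scripts to look and compute and a tool call to move; the robot and the scene stay as the last step left them, time stands still between calls to the robot, and variables do not carry over. Pictures are saved under pics/ and viewed, and the job is handed in when it is done.

Besides the shell and the picture viewer there is one more tool, called after "Call:" as name(argument=value, ...), one argument or row to a line, values as JSON. send_rows: Moves the arm, as the interface text tells. Its arguments: {"type":"object","properties":{"targets":{"type":"array"}},"required":["targets"]}

```bash
mkdir -p pics; ls; python3 - <<'E'
from plant import arm
import cv2
print(arm.read_state())
print(arm.tcp_to_grasp)
for c in("side","top"):
    im=arm.capture(c);cv2.imwrite(f"pics/{c}0.png",im)
    m=arm.camera_model(c);print(c,m)
    for n in("panel_mid","knob_grip","bottle_mid","beaker_mid","tube_rack_mid"):
        print(n,[(d["centre"],d["confidence"]) for d in arm.landmark_of(c,n)][:3])
E
```

```text
pics
{'t': 0.0, 'qpos': array([ 1.30400131,  0.46837016, -0.01162962,  1.60363986,  0.00603042,
        1.07137818, -0.05630978]), 'qd': array([-0.00176411,  0.00019093,  0.00172902,  0.000901  , -0.00155759,
       -0.00076436,  0.00062696]), 'tau': array([ 3.81988812e-04, -5.32384622e+01,  2.18082644e-02, -2.51302546e+01,
        1.14539842e-02,  7.74930959e-03, -1.22531975e-05]), 'ee_pos': array([ 144.07240672, -633.25865949,  230.33616622]), 'tool_rot': array([-3.12023267e+00, -3.50555308e-01,  5.22904389e-04]), 'force': array([-0.3666669 ,  0.08272264,  0.09435724]), 'torque': array([-0.01075849, -0.007539  , -0.00291603]), 'gripper_width': 85.29071571221812}
18.700000000000003
side {'intrinsics': array([[445.85187955,   0.        , 319.32448227],
       [  0.        , 445.85187955, 237.73088932],
       [  0.        ,   0.        ,   1.        ]]), 'pose': array([[ 6.97034574e-01, -4.40054759e-01,  5.66122436e-01,
         1.67898659e+02],
       [-7.16839788e-01, -4.46201160e-01,  5.35766034e-01,
        -4.68867770e+02],
       [ 1.68380947e-02, -7.79266536e-01, -6.26466396e-
[... 328 characters left out ...]
.71837857,   0.        , 314.25216864],
       [  0.        , 494.71837857, 237.65281631],
       [  0.        ,   0.        ,   1.        ]]), 'pose': array([[-2.62725728e-02, -9.76643423e-01,  2.13254252e-01,
         4.09451646e+02],
       [-9.99650250e-01,  2.63124537e-02, -2.65175985e-03,
        -1.27692638e+02],
       [-3.02141883e-03, -2.13249335e-01, -9.76993138e-01,
         8.10389708e+02],
       [ 0.00000000e+00,  0.00000000e+00,  0.00000000e+00,
         1.00000000e+00]])}
panel_mid [([201.7, 285.8], 0.91)]
knob_grip [([213.9, 286.4], 0.96), ([372.0, 174.1], 0.25)]
bottle_mid [([371.1, 172.9], 0.92)]
beaker_mid [([413.4, 355.9], 0.69), ([210.8, 285.5], 0.37)]
tube_rack_mid []
```

View pics/side0.png

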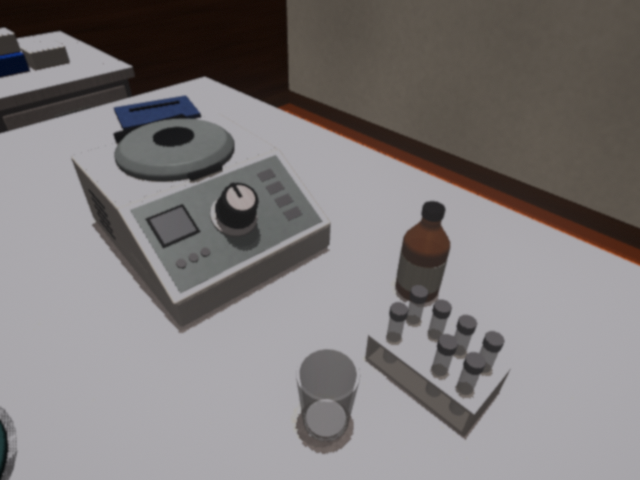

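View pics/top0.png

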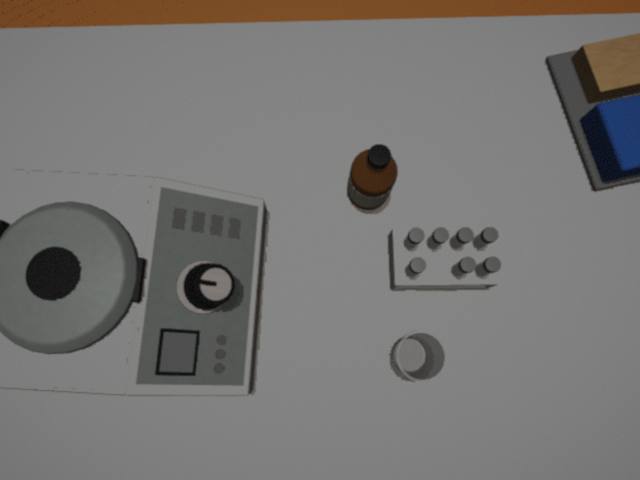

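The side view shows the knob at about (239,203). In the top view it is at about (212,287), with the pointer rib running left, i.e. up the slope. The bottle, rack and beaker stand to the front of the machine. Next I triangulate.

```bash
cat > h.py <<'E'
import numpy as np,cv2
from plant import arm
from scipy.spatial.transform import Rotation as R
def P(c):
    m=arm.camera_model(c);T=np.linalg.inv(m["pose"]);return m["intrinsics"]@T[:3]
def tri(a,b):
    X=cv2.triangulatePoints(P("side"),P("top"),np.array(a,float).reshape(2,1),np.array(b,float).reshape(2,1));X=(X[:3]/X[3]).ravel()
    e=[proj(c,X)-np.array(u) for c,u in(("side",a),("top",b))]
    return X,e
def proj(c,X):
    h=P(c)@np.r_[X,1];return h[:2]/h[2]
def onz(c,u,z):
    m=arm.camera_model(c);d=m["pose"][:3,:3]@np.linalg.inv(m["intrinsics"])@np.r_[u,1];o=m["pose"][:3,3];return o+d*(z-o[2])/d[2]
E
python3 - <<'E'
from h import *
print(tri([234.9,216.5],[201.7,285.8]));print(tri([239.3,202.7],[213.9,286.4]));print(tri([424,247.7],[371.1,172.9]))
print(onz("top",[413,356],50),onz("side",[437,350],54))
# front top/bottom corners of panel: top img
for u,z in (([265,200],60),([248,393],60),([159,180],145),([128,392],145)): print(u,onz("top",u,z))
for u,z in (([328,224],60),([180,287],60)): print(u,onz("side",u,z))
for c in("side","top"):
    im=arm.capture(c);u=[238,205] if c=="side" else [208,287]
    cr=im[u[1]-50:u[1]+50,u[0]-65:u[0]+65];cv2.imwrite(f"pics/{c}z.png",cv2.resize(cr,None,fx=6,fy=6,interpolation=cv2.INTER_CUBIC))
    print(c,u)
E
```

```text
(array([498.4559012 ,  34.79970032,  97.21427469]), [array([-0.16497247,  0.0153542 ]), array([ 0.0836708 , -0.12590586])])
(array([491.88792076,   8.31215053, 140.4089898 ]), [array([-0.24608807,  0.02370414]), array([ 0.12595257, -0.18693615])])
(array([ 668.43665445, -220.34904266,   83.00163116]), [array([ 0.01950602, -0.00424868]), array([-0.01155164,  0.01176038])])
[ 390.50951408 -272.50353578   50.        ] [ 538.14678863 -333.22232692   54.        ]
[265, 200] [636.18047654 -53.5751399   60.        ]
[248, 393] [344.80375393 -27.39431953  60.        ]
[159, 180] [644.01417245  87.75699378 145.        ]
[128, 392] [357.39078206 116.09101326 145.        ]
[328, 224] [628.87819579 -52.70785657  60.        ]
[180, 287] [363.2315061   -5.77973517  60.        ]
side [238, 205]
top [208, 287]
```

View pics/sidez.png

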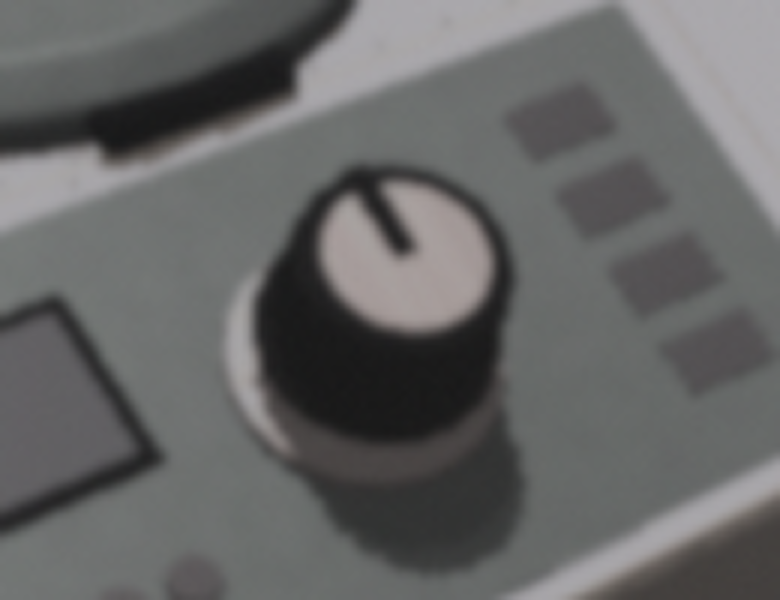

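View pics/topz.png

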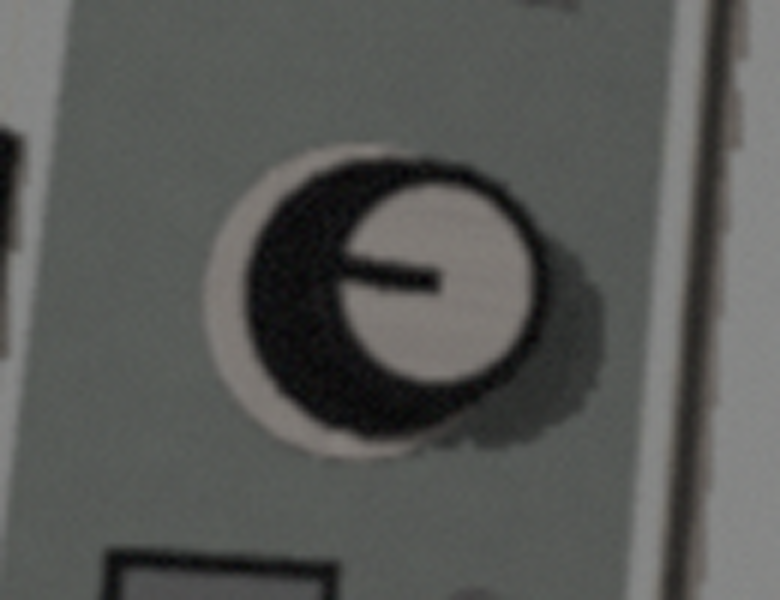

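```bash
cat >> h.py <<'E'
def frame(psi):
    ux=np.array([np.sin(psi),np.cos(psi),0]) # into machine, level
    n=-ux*.5+np.array([0,0,1])*np.cos(np.pi/6)
    s=ux*np.cos(np.pi/6)+np.array([0,0,.5]) # up slope
    c=np.cross(s,n) # right when facing the panel
    return ux,s,n,c
E
python3 - <<'E'
from h import *
from scipy.optimize import least_squares
# features: (cam,pix, local fn)
o=[("side",[234.9,216.5],0),("top",[201.7,285.8],0),("side",[239.3,202.7],44),("top",[213.9,286.4],44),("side",[240.8,197.5],58),("top",[216,284],58)]
# panel edges : top corners  (level width 300 => +-150 along c; z60/145)
E=[("top",[265,200],1,60),("top",[248,393],-1,60),("top",[159,180],1,145),("top",[128,392],-1,145)]
def res(p,w=.4):
    q=np.array([p[0],p[1],p[3]]);ux,s,n,c=frame(p[2])
    r=[proj(k,q+n*h)-u for k,u,h in o]
    for k,u,sg,z in E:
        X=q+c*sg*150+s*(z-p[3])/.5; r.append(w*(proj(k,X)-u))
    return np.r_[tuple(r),[(p[3]-102)/1.5]]
for w in(0.1,.4,1):
    f=least_squares(res,[495,30,.08,102],args=(w,),loss="soft_l1");p=f.x
    print(w,p);print(np.round(res(p,1)[:-1].reshape(-1,2),1).tolist())
ux,s,n,c=frame(p[2]);q=np.array([p[0],p[1],p[3]])
print(s,n,c,q+n*44)
for k,off in(("side",(173,155)),("top",(143,237))):
    im=arm.capture(k)
    for h,r in((58,29),(22,29),(6,38)):
        pts=np.array([proj(k,q+n*h+r*(np.cos(a)*s+np.sin(a)*c)) for a in np.linspace(0,6.28,50)])
        if h==58:
          for a in(0,.1,.2,.3): print(k,a,(proj(k,q+n*58+29*(np.cos(a)*s+np.sin(a)*c))-off)*6)
        I=((pts-off)*6).astype(int)
        if h==58: big=cv2.resize(im[off[1]:off[1]+100,off[0]:off[0]+130],None,fx=6,fy=6)
        cv2.polylines(big,[I],True,(0,255,0),1)
    cv2.imwrite(f"pics/{k}fit.png",big)
E
```

```text
Traceback (most recent call last):
ValueError: all the input arrays must have same number of dimensions, but the array at index 0 has 2 dimension(s) and the array at index 1 has 1 dimension(s)
```

```bash
cat > fit.py <<'E'
from h import *
from scipy.optimize import least_squares
o=[("side",[234.9,216.5],0),("top",[201.7,285.8],0),("side",[239.3,202.7],44),("top",[213.9,286.4],44),("side",[240.8,197.5],58),("top",[216,284],58)]
E=[("top",[265,200],1,60),("top",[248,393],-1,60),("top",[159,180],1,145),("top",[128,392],-1,145)]
def res(p,w=.4):
    q=np.array([p[0],p[1],p[3]]);ux,s,n,c=frame(p[2])
    r=[proj(k,q+n*h)-u for k,u,h in o]
    for k,u,sg,z in E:
        X=q+c*sg*150+s*(z-p[3])/.5; r.append(w*(proj(k,X)-u))
    return np.r_[np.concatenate(r),[(p[3]-102)/1.5]]
for w in(0.1,.4,1):
    f=least_squares(res,[495,30,.08,102],args=(w,),loss="soft_l1");p=f.x
    print(w,p);print(np.round(res(p,1)[:-1].reshape(-1,2),1).tolist())
f=least_squares(res,[495,30,.08,102],args=(.4,),loss="soft_l1");p=f.x
ux,s,n,c=frame(p[2]);q=np.array([p[0],p[1],p[3]])
print(s,n,c,q+n*44)
for k,off in(("side",(173,155)),("top",(143,237))):
    im=arm.capture(k)
    for h,r in((58,29),(22,29),(6,38)):
        pts=np.array([proj(k,q+n*h+r*(np.cos(a)*s+np.sin(a)*c)) for a in np.linspace(0,6.28,50)])
        if h==58:
          for a in(0,.1,.2,.3): print(k,a,(proj(k,q+n*58+29*(np.cos(a)*s+np.sin(a)*c))-off)*6)
        I=((pts-off)*6).astype(int)
        if h==58: big=cv2.resize(im[off[1]:off[1]+100,off[0]:off[0]+130],None,fx=6,fy=6)
        cv2.polylines(big,[I],True,(0,255,0),1)
    cv2.imwrite(f"pics/{k}fit.png",big)
E
python3 fit.py
```

```text
0.1 [4.96128017e+02 3.18207580e+01 1.11597919e-01 1.01463909e+02]
[[-0.5, -0.7], [1.5, 1.1], [0.1, -0.4], [-0.9, -1.4], [0.3, 0.2], [0.3, 0.4], [1.7, -0.7], [-3.1, 4.2], [-1.3, -6.4], [-5.8, 1.7]]
0.4 [4.95603039e+02 3.13303684e+01 9.39497670e-02 1.02135543e+02]
[[-0.6, -0.8], [1.7, 1.4], [0.2, -0.6], [-0.6, -1.4], [0.4, -0.0], [0.6, 0.3], [1.1, -1.2], [-0.1, 3.9], [-2.2, -5.2], [-2.7, 3.4]]
1 [4.95650357e+02 3.10710892e+01 9.47164076e-02 1.02481312e+02]
[[-0.5, -0.9], [1.8, 1.3], [0.3, -0.7], [-0.5, -1.4], [0.5, -0.2], [0.8, 0.2], [1.8, -1.2], [0.4, 3.9], [-1.5, -5.3], [-2.1, 3.4]]
[0.08124325 0.8622062  0.5       ] [-0.04690581 -0.49779498  0.8660254 ] [ 0.99558997 -0.09381162  0.        ] [493.53918328   9.4273892  140.24066102]
side 0 [349.95448408 163.99118433]
side 0.1 [360.08857414 160.64686919]
side 0.2 [370.66665009 158.24507286]
side 0.3 [381.58425487 156.80316389]
top 0 [314.08304138 268.01801826]
top 0.1 [316.30978419 254.90532712]
top 0.2 [319.80839657 242.11723086]
top 0.3 [324.53718019 229.78748629]
```

View pics/sidefit.png

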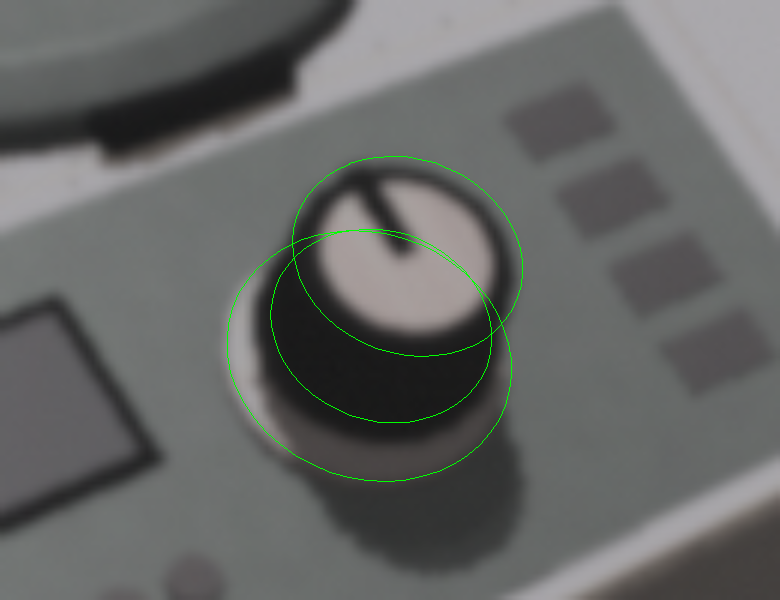

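View pics/topfit.png

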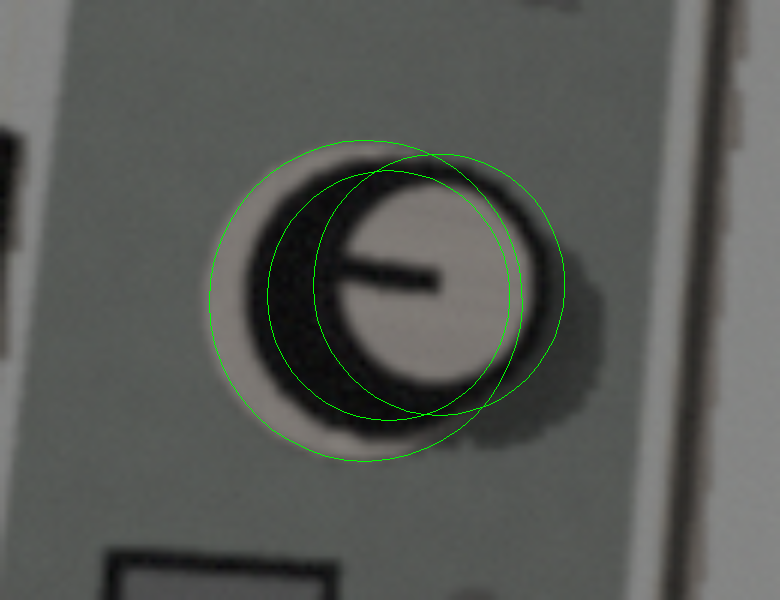

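```bash
python3 - <<'E'
from h import *
print([a for a in dir(arm) if not a.startswith("__")])
s=arm.read_state();M=R.from_rotvec(s["tool_rot"]).as_matrix();print(s["t"]);print(M.round(3))
E
```

```text
['PlanningError', 'camera_model', 'capture', 'cut_out', 'job_done', 'landmark_of', 'read_state', 'tcp_to_grasp']
0.8
[[ 0.975  0.222 -0.   ]
 [ 0.222 -0.975 -0.   ]
 [-0.     0.    -1.   ]]
```

```bash
cat >> h.py <<'E'
from scipy.spatial.transform import Slerp
q=np.array([495.6,31.3,102.1]);PSI=.094
ux,s_,n,c_=frame(PSI)
R0=np.c_[s_,c_,-n]
def target(h,th): return q+n*h, R.from_matrix(R0)*R.from_rotvec([0,0,th])
def rows(p,r,p1,r1,N,close=0):
    "rows from commanded p,r to p1,r1; returns list and simulated end"
    sl=Slerp([0,1],R.concatenate([r,r1]));ps=p;out=[];pc,rc=p,r
    for i in range(1,N+1):
        pt=p+(p1-p)*i/N;rt=sl(i/N)
        d=np.round(rc.inv().apply(pt-pc)/40,2);w=np.round((rc.inv()*rt).as_rotvec()/np.radians(6),2)
        out.append([*d,*w,close]);pc=pc+rc.apply(d*40);rc=rc*R.from_rotvec(w*np.radians(6))
    return out,pc,rc
def show(o):
    for i in range(0,len(o),5): print([float(x) for r in o[i:i+5] for x in r])
    print("max",np.abs(np.array(o)).max(0))
E
python3 - <<'E'
from h import *
s=arm.read_state()
p=np.array([144.216,-633.806,231.29]);r=R.from_rotvec(s["tool_rot"])
pT,rT=target(110,-.75)
mid=np.array([370,-320,300.]);rm=Slerp([0,1],R.concatenate([r,rT]))(.5)
a,p1,r1=rows(p,r,mid,rm,11);b,p2,r2=rows(p1,r1,pT,rT,11)
show(a+b);print(p2,pT,(r2.inv()*rT).magnitude())
E
```

```text
[0.66, -0.58, -0.16, 0.07, 0.26, -0.85, 0.0, 0.71, -0.52, -0.13, 0.06, 0.26, -0.84, 0.0, 0.76, -0.46, -0.11, 0.07, 0.26, -0.85, 0.0, 0.8, -0.39, -0.09, 0.07, 0.26, -0.85, 0.0, 0.83, -0.32, -0.06, 0.06, 0.26, -0.84, 0.0]
[0.86, -0.24, -0.03, 0.07, 0.27, -0.85, 0.0, 0.87, -0.17, -0.01, 0.07, 0.26, -0.85, 0.0, 0.89, -0.08, 0.01, 0.07, 0.26, -0.84, 0.0, 0.89, -0.01, 0.04, 0.06, 0.26, -0.85, 0.0, 0.89, 0.07, 0.06, 0.07, 0.26, -0.84, 0.0]
[0.88, 0.15, 0.09, 0.07, 0.26, -0.85, 0.0, 0.63, -0.01, 0.43, 0.07, 0.26, -0.85, 0.0, 0.62, 0.05, 0.45, 0.06, 0.26, -0.84, 0.0, 0.59, 0.11, 0.46, 0.07, 0.26, -0.85, 0.0, 0.57, 0.16, 0.48, 0.07, 0.26, -0.85, 0.0]
[0.55, 0.22, 0.5, 0.06, 0.26, -0.84, 0.0, 0.5, 0.26, 0.5, 0.07, 0.26, -0.85, 0.0, 0.47, 0.31, 0.52, 0.07, 0.26, -0.85, 0.0, 0.43, 0.36, 0.52, 0.06, 0.27, -0.84, 0.0, 0.37, 0.39, 0.54, 0.07, 0.26, -0.85, 0.0]
[0.33, 0.43, 0.54, 0.07, 0.26, -0.85, 0.0, 0.27, 0.46, 0.55, 0.06, 0.26, -0.84, 0.0]
max [0.89 0.58 0.55 0.07 0.27 0.85 0.  ]
[490.33353223 -23.29258283 197.3919197 ] [490.43761032 -23.45718887 197.36279442] 0.0006025617386484273
```

Call:
send_rows(
  targets=[0.66,-0.58,-0.16,0.07,0.26,-0.85,0.0,0.71,-0.52,-0.13,0.06,0.26,-0.84,0.0,0.76,-0.46,-0.11,0.07,0.26,-0.85,0.0,0.8,-0.39,-0.09,0.07,0.26,-0.85,0.0,0.83,-0.32,-0.06,0.06,0.26,-0.84,0.0],
)

```text
t: 1.42
ee_pos: [247.4, -490.1, 263.0]
tool_rot: [-2.914, -1.015, -0.203]
force: [-0.4, -0.5, 0.0]
gripper_width: 84.9
```

Call:
send_rows(
  targets=[0.86,-0.24,-0.03,0.07,0.27,-0.85,0.0,0.87,-0.17,-0.01,0.07,0.26,-0.85,0.0,0.89,-0.08,0.01,0.07,0.26,-0.84,0.0,0.89,-0.01,0.04,0.06,0.26,-0.85,0.0,0.89,0.07,0.06,0.07,0.26,-0.84,0.0],
)

```text
t: 2.05
ee_pos: [350.0, -347.7, 294.3]
tool_rot: [-2.56, -1.602, -0.388]
force: [0.2, -0.3, 0.3]
gripper_width: 85.3
```

Call:
send_rows(
  targets=[0.88,0.15,0.09,0.07,0.26,-0.85,0.0],
)

```text
t: 2.17
ee_pos: [370.7, -319.0, 300.4]
tool_rot: [-2.474, -1.709, -0.422]
force: [0.3, -0.0, 0.4]
gripper_width: 85.4
```

Call:
send_rows(
  targets=[0.63,-0.01,0.43,0.07,0.26,-0.85,0.0,0.62,0.05,0.45,0.06,0.26,-0.84,0.0,0.59,0.11,0.46,0.07,0.26,-0.85,0.0,0.57,0.16,0.48,0.07,0.26,-0.85,0.0,0.55,0.22,0.5,0.06,0.26,-0.84,0.0],
)

```text
t: 2.8
ee_pos: [425.2, -184.3, 253.2]
tool_rot: [-1.977, -2.176, -0.577]
force: [0.1, 0.1, -0.5]
gripper_width: 85.5
```

Call:
send_rows(
  targets=[0.5,0.26,0.5,0.07,0.26,-0.85,0.0,0.47,0.31,0.52,0.07,0.26,-0.85,0.0,0.43,0.36,0.52,0.06,0.27,-0.84,0.0,0.37,0.39,0.54,0.07,0.26,-0.85,0.0,0.33,0.43,0.54,0.07,0.26,-0.85,0.0],
)

```text
t: 3.42
ee_pos: [479.9, -49.4, 206.5]
tool_rot: [-1.387, -2.523, -0.699]
force: [-0.1, 0.3, 0.1]
gripper_width: 85.3
```

Call:
send_rows(
  targets=[0.27,0.46,0.55,0.06,0.26,-0.84,0.0,0,0,0,0,0,0,0],
)

```text
t: 3.68
ee_pos: [490.4, -20.8, 196.9]
tool_rot: [-1.26, -2.574, -0.721]
force: [-0.4, -0.9, 0.6]
gripper_width: 85.7
```

```bash
python3 - <<'E'
from h import *
s=arm.read_state();print(s["qpos"].round(2),s["t"])
pT,rT=target(110,-.75);r=R.from_rotvec(s["tool_rot"]);print(r.inv().apply(pT-s["ee_pos"]),np.degrees((r.inv()*rT).as_rotvec()))
for k in("side","top"): cv2.imwrite(f"pics/{k}1.png",arm.capture(k))
E
```

```text
[ 0.9   0.45 -0.75  1.97 -0.29  0.91  1.04] 3.675
[-1.70407231 -1.26951214 -1.70979679] [-0.00730849 -0.22473242  0.21403829]
```

View pics/side1.png

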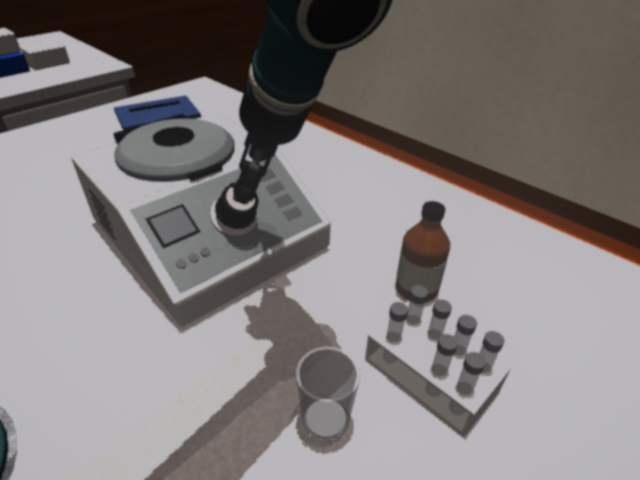

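View pics/top1.png

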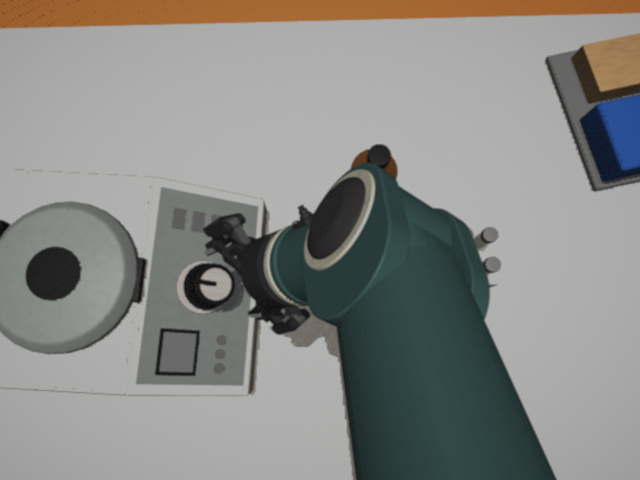

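Call:
send_rows(
  targets=[-0.02,-0.02,0.5,0,0,0,0,0,0,0.5,0,0,0,0,0,0,0.5,0,0,0,0,0,0,0.3,0,0,0,0,0,0,0,0,0,0,0],
)

```text
t: 4.4
ee_pos: [493.3, 11.4, 134.3]
tool_rot: [-1.267, -2.573, -0.719]
force: [-0.5, 0.1, 0.2]
gripper_width: 85.2
```

```bash
python3 - <<'E'
from h import *
s=arm.read_state();print(s["qpos"].round(2),s["t"],s["force"],s["torque"])
pT,rT=target(26,-.75);r=R.from_rotvec(s["tool_rot"]);print(r.inv().apply(pT-s["ee_pos"]),np.degrees((r.inv()*rT).as_rotvec()))
for k,off in (("side",(173,155)),("top",(143,237))):
  im=arm.capture(k);cv2.imwrite(f"pics/{k}2.png",cv2.resize(im[off[1]-40:off[1]+110,off[0]-10:off[0]+190],None,fx=4,fy=4))
E
```

```text
[ 0.81  0.54 -0.72  2.03 -0.26  0.74  1.01] 4.4 [-0.51246158  0.13953264  0.24611899] [-0.51200237  0.02318001  0.02649796]
[ 0.61899846  1.16819187 11.87707098] [ 0.00467656 -0.0406496  -0.05034539]
```

View pics/side2.png

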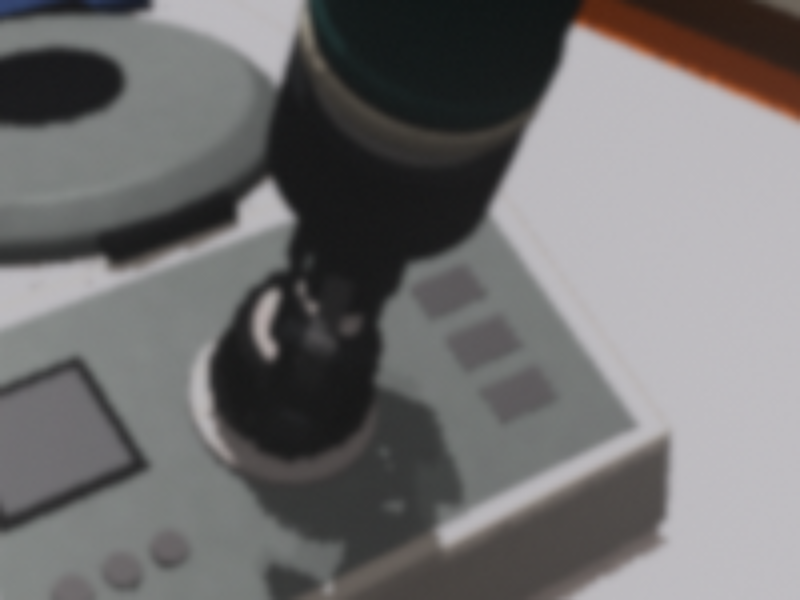

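View pics/top2.png

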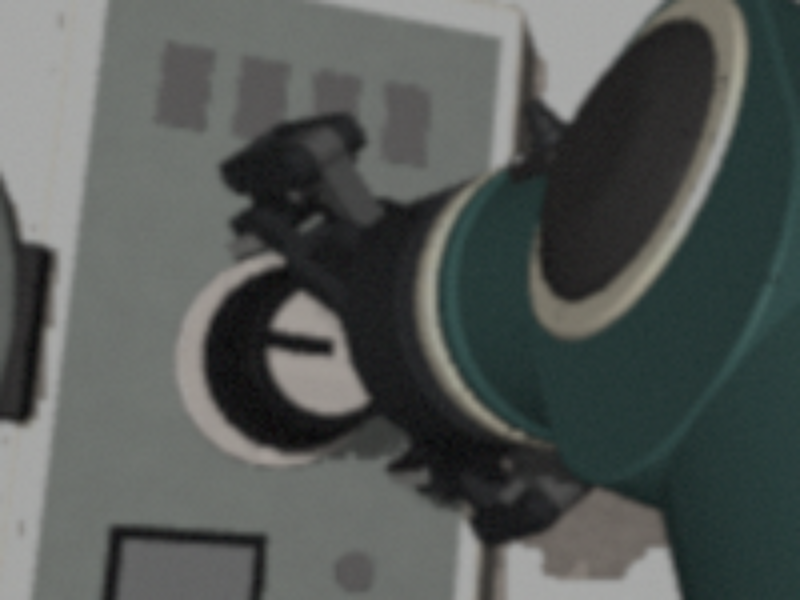

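Call:
send_rows(
  targets=[0.01,0.02,0.3,0,0,0,0,0,0,0,0,0,0,0.35,0,0,0,0,0,0,0.6,0,0,0,0,0,0,1,0,0,0,0,0,0,1],
)

```text
t: 5.12
ee_pos: [494.6, 18.3, 124.9]
tool_rot: [-1.267, -2.574, -0.719]
force: [-0.9, -0.4, 5.2]
gripper_width: 54.3
```

Call:
send_rows(
  targets=[0,0,0,0,0,0,1,0,0,0,0,0,0,1,0,0,0,0,0,0,1],
)

```text
t: 5.5
ee_pos: [494.6, 18.3, 124.9]
tool_rot: [-1.267, -2.574, -0.719]
force: [-1.5, -1.0, 5.0]
gripper_width: 54.8
```

```bash
cat > st.py <<'E'
from h import *
s=arm.read_state();r=R.from_rotvec(s["tool_rot"])
rel=(R.from_matrix(R0).inv()*r).as_rotvec()
d=np.array([s_@(s["ee_pos"]-q),c_@(s["ee_pos"]-q),n@(s["ee_pos"]-q)])
print("t",round(s["t"],2),"slope,right,h",d.round(2),"rot",rel.round(3),"Ftool",r.inv().apply(s["force"]).round(1),"Ttool",r.inv().apply(s["torque"]).round(3),"w",round(s["gripper_width"],1),"q7",s["qpos"][6].round(2),"tau7",s["tau"][6].round(3))
E
python3 st.py
```

```text
t 5.5 slope,right,h [ 0.07  0.27 26.23] rot [-0.001  0.    -0.75 ] Ftool [ 2.  -0.  -4.9] Ttool [0.411 0.118 0.032] w 54.8 q7 1.01 tau7 0.003
```

Call:
send_rows(
  targets=[0,0,0,0,0,0.5,1,0,0,0,0,0,0.5,1,0,0,0,0,0,0,1],
)

```text
t: 5.88
ee_pos: [494.5, 18.2, 124.8]
tool_rot: [-1.391, -2.485, -0.698]
force: [-2.4, -1.2, 6.0]
gripper_width: 54.6
```

```bash
python3 st.py
```

```text
t 5.88 slope,right,h [-0.04  0.14 26.23] rot [-0.     0.    -0.644] Ftool [ 2.8 -0.8 -5.9] Ttool [0.57  0.069 0.137] w 54.6 q7 0.92 tau7 0.032
```

Call:
send_rows(
  targets=[0,0,0,0,0,0.5,1,0,0,0,0,0,0.5,1],
)

```text
t: 6.12
ee_pos: [494.3, 18.2, 124.8]
tool_rot: [-1.508, -2.391, -0.676]
force: [-2.4, -2.2, 4.8]
gripper_width: 54.5
```

```bash
python3 st.py
```

```text
t 6.12 slope,right,h [-0.1  -0.03 26.22] rot [ 0.     0.    -0.539] Ftool [ 1.4 -1.7 -5.4] Ttool [ 0.71   0.07  -0.188] w 54.5 q7 0.84 tau7 0.201
```

Call:
send_rows(
  targets=[0,0,0,0,0,0.5,1,0,0,0,0,0,0.5,1],
)

```text
t: 6.38
ee_pos: [494.2, 18.1, 124.7]
tool_rot: [-1.62, -2.293, -0.652]
force: [-2.5, -3.0, 7.0]
gripper_width: 54.3
```

```bash
python3 st.py
```

```text
t 6.38 slope,right,h [-0.19 -0.17 26.23] rot [ 0.001  0.    -0.434] Ftool [ 1.6 -1.7 -7.7] Ttool [ 0.88  -0.045 -0.171] w 54.3 q7 0.75 tau7 0.204
```

Call:
send_rows(
  targets=[0,0,0,0,0,0.4,1,0,0,0,0,0,0.4,1],
)

```text
t: 6.62
ee_pos: [494.0, 18.1, 124.7]
tool_rot: [-1.705, -2.212, -0.633]
force: [-3.5, -2.7, 7.1]
gripper_width: 54.6
```

```bash
python3 st.py
```

```text
t 6.62 slope,right,h [-0.23 -0.36 26.19] rot [ 0.001  0.    -0.351] Ftool [ 1.9 -2.7 -7.6] Ttool [ 0.873 -0.069 -0.141] w 54.6 q7 0.69 tau7 0.139
```

Call:
send_rows(
  targets=[0,0,0,0,0,0.4,1,0,0,0,0,0,0.4,1],
)

```text
t: 6.88
ee_pos: [493.9, 18.1, 124.6]
tool_rot: [-1.787, -2.128, -0.612]
force: [-3.6, -3.1, 6.1]
gripper_width: 54.3
```

```bash
python3 st.py
```

```text
t 6.88 slope,right,h [-0.27 -0.48 26.19] rot [ 0.001  0.    -0.267] Ftool [ 0.9 -3.2 -7. ] Ttool [ 0.927 -0.14  -0.076] w 54.3 q7 0.62 tau7 0.14
```

Call:
send_rows(
  targets=[0,0,0,0,0,0.4,1,0,0,0,0,0,0.4,1],
)

```text
t: 7.12
ee_pos: [493.7, 18.1, 124.6]
tool_rot: [-1.865, -2.041, -0.59]
force: [-3.3, -2.0, 6.8]
gripper_width: 54.6
```

```bash
python3 st.py
```

```text
t 7.12 slope,right,h [-0.25 -0.6  26.16] rot [ 0.001  0.    -0.183] Ftool [ 2.  -2.8 -7. ] Ttool [ 0.991 -0.206 -0.145] w 54.6 q7 0.55 tau7 0.141
```

Call:
send_rows(
  targets=[0,0,0,0,0,0.4,1,0,0,0,0,0,0.4,1],
)

```text
t: 7.38
ee_pos: [493.6, 18.1, 124.6]
tool_rot: [-1.94, -1.951, -0.568]
force: [-3.1, -1.8, 6.6]
gripper_width: 54.8
```

```bash
python3 st.py
```

```text
t 7.38 slope,right,h [-0.29 -0.78 26.11] rot [ 0.002  0.    -0.1  ] Ftool [ 1.8 -2.8 -6.7] Ttool [ 1.064 -0.274 -0.161] w 54.8 q7 0.48 tau7 0.143
```

Call:
send_rows(
  targets=[0,0,0,0,0,0.4,1,0,0,0,0,0,0.4,1],
)

```text
t: 7.62
ee_pos: [493.4, 18.2, 124.5]
tool_rot: [-2.01, -1.86, -0.545]
force: [-3.9, -2.3, 7.0]
gripper_width: 54.7
```

```bash
python3 st.py
```

```text
t 7.62 slope,right,h [-0.27 -0.92 26.07] rot [ 0.002  0.    -0.016] Ftool [ 1.2 -3.6 -7.3] Ttool [ 1.052 -0.324 -0.165] w 54.7 q7 0.41 tau7 0.154
```

Call:
send_rows(
  targets=[0,0,0,0,0,0.4,1,0,0,0,0,0,0.4,1],
)

```text
t: 7.88
ee_pos: [493.3, 18.2, 124.5]
tool_rot: [-2.077, -1.766, -0.522]
force: [-4.3, -2.0, 6.1]
gripper_width: 54.3
```

```bash
python3 st.py
```

```text
t 7.88 slope,right,h [-0.24 -1.04 26.03] rot [0.002 0.    0.068] Ftool [ 0.7 -4.1 -6.5] Ttool [ 1.12  -0.39  -0.137] w 54.3 q7 0.34 tau7 0.18
```

Call:
send_rows(
  targets=[0,0,0,0,0,0.4,1,0,0,0,0,0,0.4,1],
)

```text
t: 8.12
ee_pos: [493.2, 18.3, 124.5]
tool_rot: [-2.141, -1.671, -0.498]
force: [-4.2, -2.9, 6.9]
gripper_width: 54.7
```

```bash
python3 st.py
```

```text
t 8.12 slope,right,h [-0.19 -1.16 25.97] rot [0.003 0.001 0.152] Ftool [ 0.  -4.  -7.6] Ttool [ 1.066 -0.507 -0.096] w 54.7 q7 0.27 tau7 0.216
```

Call:
send_rows(
  targets=[0,0,0,0,0,0.4,1,0,0,0,0,0,0.4,1],
)

```text
t: 8.38
ee_pos: [493.0, 18.4, 124.5]
tool_rot: [-2.199, -1.574, -0.473]
force: [-4.5, -2.8, 6.7]
gripper_width: 54.4
```

```bash
python3 st.py
```

```text
t 8.38 slope,right,h [-0.14 -1.39 25.89] rot [0.003 0.    0.235] Ftool [-0.4 -4.3 -7.3] Ttool [ 1.174 -0.566 -0.364] w 54.4 q7 0.2 tau7 -0.048
```

```bash
cat > pk.py <<'E'
import sys
from h import *
for k,off in (("side",(173,155)),("top",(143,237))):
  im=arm.capture(k);cv2.imwrite(f"pics/{k}{sys.argv[1]}.png",cv2.resize(im[off[1]-20:off[1]+90,off[0]-10:off[0]+137],None,fx=5,fy=5,interpolation=cv2.INTER_CUBIC))
E
python3 st.py; python3 pk.py 3; python3 st.py
```

```text
t 8.38 slope,right,h [-0.14 -1.39 25.89] rot [0.003 0.    0.235] Ftool [-0.4 -4.3 -7.3] Ttool [ 1.174 -0.566 -0.364] w 54.4 q7 0.2 tau7 -0.048
t 8.47 slope,right,h [-0.13 -1.38 25.88] rot [0.003 0.    0.235] Ftool [ 0.  -4.5 -7.2] Ttool [ 1.112 -0.555 -0.062] w 54.6 q7 0.2 tau7 -0.214
```

View pics/top3.png

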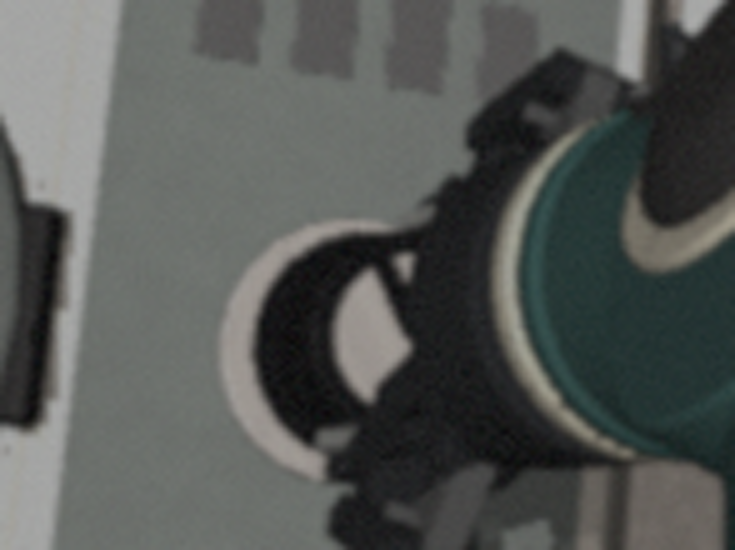

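View pics/side3.png

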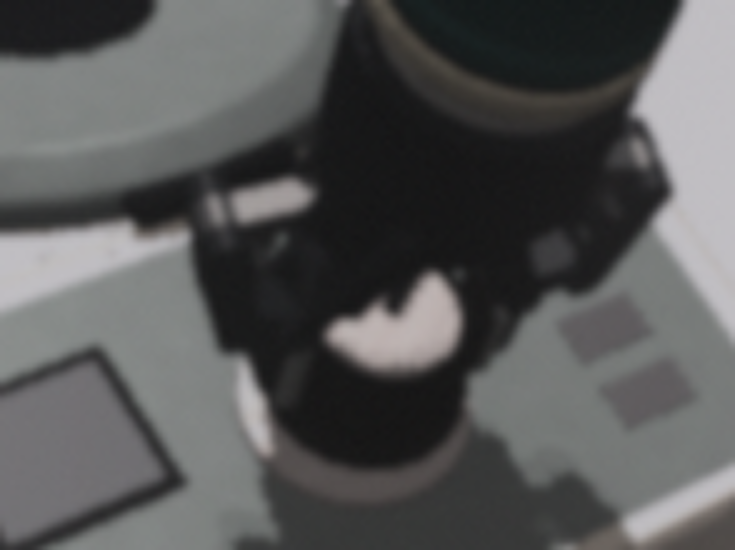

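```bash
python3 - <<'E'
from h import *
for i in range(5):
    arm.capture("top");s=arm.read_state();r=R.from_rotvec(s["tool_rot"]);print(s["t"],r.inv().apply(s["torque"]).round(3),s["tau"].round(3)[4:],s["qd"][6].round(4))
E
```

```text
8.525 [ 1.137 -0.568 -0.086] [-1.42  -0.828 -0.111] 0.0034
8.575 [ 1.127 -0.512 -0.129] [-1.414 -0.833 -0.087] -0.0006
8.625 [ 1.08  -0.583 -0.092] [-1.411 -0.835 -0.083] 0.0006
8.675 [ 1.102 -0.571 -0.093] [-1.41  -0.837 -0.083] 0.0027
8.725 [ 1.051 -0.543 -0.134] [-1.409 -0.837 -0.084] -0.0009
```

Call:
send_rows(
  targets=[0,0,0,0,0,0.4,1],
)

```text
t: 8.85
ee_pos: [492.9, 18.5, 124.5]
tool_rot: [-2.227, -1.526, -0.46]
force: [-4.8, -1.5, 6.0]
gripper_width: 54.9
```

```bash
python3 st.py
```

```text
t 8.85 slope,right,h [-0.06 -1.45 25.86] rot [0.003 0.    0.276] Ftool [-0.  -4.8 -6.2] Ttool [ 1.255 -0.56  -0.511] w 54.9 q7 0.17 tau7 -0.095
```

Call:
send_rows(
  targets=[0,0,0,0,0,0.4,1],
)

```text
t: 8.98
ee_pos: [492.9, 18.5, 124.5]
tool_rot: [-2.255, -1.475, -0.447]
force: [-3.8, -2.3, 6.7]
gripper_width: 54.5
```

```bash
python3 st.py
```

```text
t 8.97 slope,right,h [-0.12 -1.47 25.88] rot [0.003 0.    0.319] Ftool [-0.2 -3.8 -7.1] Ttool [ 1.088 -0.588 -0.152] w 54.5 q7 0.13 tau7 0.183
```

```bash
cat > rs.py <<'E'
from h import *
T=[];t7=[];F=[]
for i in range(5):
    arm.capture("top");s=arm.read_state();r=R.from_rotvec(s["tool_rot"]);T.append(r.inv().apply(s["torque"])[2]);t7.append(s["tau"][6]);F.append(r.inv().apply(s["force"]))
rel=(R.from_matrix(R0).inv()*r).as_rotvec()
print("t",round(s["t"],2),"rot",rel.round(3),"h",(n@(s["ee_pos"]-q)).round(2),"lat",(s_@(s["ee_pos"]-q)).round(2),(c_@(s["ee_pos"]-q)).round(2),"Tz",np.round(T,2),np.mean(T).round(3),"tau7",np.round(t7,3),"F",np.mean(F,0).round(1))
E
python3 rs.py
```

```text
t 9.22 rot [0.003 0.001 0.319] h 25.91 lat -0.12 -1.4 Tz [0.01 0.09 0.03 0.07 0.06] 0.052 tau7 [-0.061 -0.07   0.032  0.058  0.062] F [-0.3 -4.8 -7.1]
```

Call:
send_rows(
  targets=[0,0,0,0,0,0.5,1],
)

```text
t: 9.35
ee_pos: [492.9, 18.5, 124.5]
tool_rot: [-2.287, -1.412, -0.431]
force: [-3.9, -2.5, 6.9]
gripper_width: 54.5
```

```bash
python3 st.py; python3 rs.py
```

```text
t 9.35 slope,right,h [-0.05 -1.54 25.86] rot [0.004 0.    0.371] Ftool [-0.4 -3.8 -7.4] Ttool [ 1.147 -0.652 -0.157] w 54.5 q7 0.08 tau7 0.283
t 9.6 rot [0.003 0.001 0.371] h 25.88 lat -0.07 -1.51 Tz [0.04 0.1  0.08 0.07 0.12] 0.081 tau7 [-0.017 -0.092  0.034  0.068  0.075] F [-0.6 -4.7 -7.3]
```

Call:
send_rows(
  targets=[0,0,0,0,0,0.5,1],
)

```text
t: 9.72
ee_pos: [492.8, 18.6, 124.5]
tool_rot: [-2.318, -1.349, -0.415]
force: [-5.9, -2.0, 6.2]
gripper_width: 54.8
```

```bash
python3 st.py; python3 rs.py
```

```text
t 9.72 slope,right,h [-1.000e-02 -1.600e+00  2.584e+01] rot [0.004 0.    0.424] Ftool [-1.5 -5.6 -6.7] Ttool [ 1.131 -0.732 -0.193] w 54.8 q7 0.04 tau7 0.318
t 9.97 rot [0.004 0.    0.423] h 25.85 lat -0.04 -1.57 Tz [0.   0.08 0.1  0.08 0.08] 0.068 tau7 [-0.006 -0.094  0.035  0.071  0.078] F [-0.9 -4.6 -7. ]
```

Call:
send_rows(
  targets=[0,0,0,0,0,-0.3,1,0,0,0,0,0,-0.3,1],
)

```text
t: 10.22
ee_pos: [492.9, 18.5, 124.5]
tool_rot: [-2.28, -1.426, -0.435]
force: [-4.7, -2.0, 6.8]
gripper_width: 54.6
```

```bash
python3 st.py
```

```text
t 10.22 slope,right,h [-0.11 -1.47 25.89] rot [0.003 0.001 0.36 ] Ftool [-0.4 -4.7 -7.1] Ttool [ 1.042 -0.644  0.151] w 54.6 q7 0.09 tau7 -0.132
```

Call:
send_rows(
  targets=[0,0,0,0,0,-0.3,1],
)

```text
t: 10.35
ee_pos: [493.0, 18.4, 124.5]
tool_rot: [-2.261, -1.464, -0.445]
force: [-5.5, -2.9, 6.9]
gripper_width: 54.5
```

```bash
python3 st.py
```

```text
t 10.35 slope,right,h [-0.12 -1.41 25.9 ] rot [0.003 0.001 0.328] Ftool [-1.2 -5.2 -7.6] Ttool [ 1.043 -0.628  0.116] w 54.5 q7 0.12 tau7 -0.139
```

Call:
send_rows(
  targets=[0,0,0,0,0,-0.3,1],
)

```text
t: 10.48
ee_pos: [493.0, 18.4, 124.5]
tool_rot: [-2.24, -1.501, -0.454]
force: [-5.1, -2.1, 7.3]
gripper_width: 54.5
```

```bash
python3 st.py
```

```text
t 10.47 slope,right,h [-0.13 -1.38 25.92] rot [0.003 0.001 0.297] Ftool [-0.1 -5.1 -7.6] Ttool [ 1.073 -0.685  0.048] w 54.5 q7 0.15 tau7 -0.143
```

Call:
send_rows(
  targets=[0,0,0,0,0,-0.3,1],
)

```text
t: 10.6
ee_pos: [493.0, 18.4, 124.5]
tool_rot: [-2.22, -1.539, -0.464]
force: [-5.3, -2.5, 6.1]
gripper_width: 54.9
```

```bash
python3 st.py
```

```text
t 10.6 slope,right,h [-0.16 -1.34 25.93] rot [0.003 0.001 0.265] Ftool [-0.9 -5.  -6.8] Ttool [ 1.113 -0.571  0.05 ] w 54.9 q7 0.18 tau7 -0.163
```

Call:
send_rows(
  targets=[0,0,0,0,0,-0.3,1],
)

```text
t: 10.72
ee_pos: [493.1, 18.4, 124.5]
tool_rot: [-2.198, -1.576, -0.473]
force: [-5.6, -2.8, 6.6]
gripper_width: 54.7
```

```bash
python3 st.py
```

```text
t 10.72 slope,right,h [-0.16 -1.31 25.92] rot [0.003 0.001 0.234] Ftool [-0.9 -5.3 -7.4] Ttool [ 1.068 -0.569  0.044] w 54.7 q7 0.2 tau7 -0.174
```

Call:
send_rows(
  targets=[0,0,0,0,0,-0.3,1],
)

```text
t: 10.85
ee_pos: [493.1, 18.3, 124.5]
tool_rot: [-2.177, -1.612, -0.483]
force: [-3.4, -2.1, 5.7]
gripper_width: 54.4
```

```bash
python3 st.py
```

```text
t 10.85 slope,right,h [-0.2  -1.26 25.93] rot [0.003 0.001 0.203] Ftool [ 0.1 -3.3 -6.1] Ttool [ 1.109 -0.505  0.179] w 54.4 q7 0.23 tau7 -0.066
```

Call:
send_rows(
  targets=[0,0,0,0,0,-0.3,1],
)

```text
t: 10.98
ee_pos: [493.2, 18.3, 124.4]
tool_rot: [-2.155, -1.648, -0.492]
force: [-4.1, -2.6, 6.1]
gripper_width: 54.9
```

```bash
python3 st.py
```

```text
t 10.97 slope,right,h [-0.27 -1.19 25.95] rot [0.003 0.001 0.172] Ftool [-0.2 -3.8 -6.7] Ttool [ 1.007 -0.559  0.316] w 54.9 q7 0.25 tau7 0.128
```

Call:
send_rows(
  targets=[0,0,0,0,0,-0.3,1],
)

```text
t: 11.1
ee_pos: [493.3, 18.2, 124.5]
tool_rot: [-2.133, -1.683, -0.501]
force: [-4.3, -1.7, 5.8]
gripper_width: 55.0
```

```bash
python3 st.py
```

```text
t 11.1 slope,right,h [-0.3  -1.09 25.99] rot [0.002 0.001 0.141] Ftool [ 0.5 -4.2 -6. ] Ttool [ 0.977 -0.552  0.35 ] w 55.0 q7 0.28 tau7 0.155
```

Call:
send_rows(
  targets=[0,0,0,0,0,-0.3,1],
)

```text
t: 11.22
ee_pos: [493.3, 18.2, 124.5]
tool_rot: [-2.109, -1.719, -0.51]
force: [-3.7, -1.5, 6.8]
gripper_width: 54.8
```

```bash
python3 st.py
```

```text
t 11.22 slope,right,h [-0.26 -1.08 26.01] rot [0.002 0.001 0.11 ] Ftool [ 1.4 -3.7 -6.8] Ttool [ 1.096 -0.323  0.149] w 54.8 q7 0.31 tau7 -0.0
```

Call:
send_rows(
  targets=[0,0,0,0,0,-0.3,1],
)

```text
t: 11.35
ee_pos: [493.4, 18.2, 124.5]
tool_rot: [-2.085, -1.756, -0.52]
force: [-4.3, -2.5, 6.5]
gripper_width: 54.5
```

```bash
python3 st.py
```

```text
t 11.35 slope,right,h [-0.28 -0.99 26.04] rot [0.002 0.001 0.077] Ftool [ 0.4 -4.1 -7.1] Ttool [ 1.012 -0.445  0.192] w 54.5 q7 0.33 tau7 -0.056
```

Call:
send_rows(
  targets=[0,0,0,0,0,0.55,1,0,0,0,0,0,0.55,1,0,0,0,0,0,0,1,0,0,0.05,0,0,0,1,0,0,0.05,0,0,0,1],
)

```text
t: 11.98
ee_pos: [493.3, 20.3, 121.0]
tool_rot: [-2.17, -1.623, -0.486]
force: [-5.7, -3.1, 7.5]
gripper_width: 54.6
```

```bash
python3 st.py
```

```text
t 11.97 slope,right,h [-0.23 -1.23 21.99] rot [0.003 0.001 0.193] Ftool [-0.5 -5.4 -8.3] Ttool [ 1.212 -0.464  0.177] w 54.6 q7 0.24 tau7 0.169
```

Call:
send_rows(
  targets=[0,0,0.04,0,0,0,1,0,0,0,0,0,0,1],
)

```text
t: 12.22
ee_pos: [493.4, 21.1, 119.7]
tool_rot: [-2.17, -1.623, -0.485]
force: [-4.6, -3.1, 7.8]
gripper_width: 54.5
```

```bash
python3 st.py
```

```text
t 12.22 slope,right,h [-0.22 -1.25 20.43] rot [0.003 0.001 0.194] Ftool [-0.  -4.4 -8.5] Ttool [ 1.241 -0.465  0.165] w 54.5 q7 0.24 tau7 0.164
```

Call:
send_rows(
  targets=[0,0,0.05,0,0,0,1,0,0,0.04,0,0,0,1,0,0,0.02,0,0,0,1],
)

```text
t: 12.6
ee_pos: [493.6, 23.2, 116.0]
tool_rot: [-2.17, -1.623, -0.486]
force: [-5.9, -3.4, 10.9]
gripper_width: 54.8
```

```bash
python3 st.py
```

```text
t 12.6 slope,right,h [-0.22 -1.24 16.16] rot [0.003 0.001 0.194] Ftool [  1.   -5.8 -11.4] Ttool [ 1.302 -0.478  0.222] w 54.8 q7 0.24 tau7 0.159
```

Call:
send_rows(
  targets=[0,0,0.02,0,0,0,1,0,0,0,0,0,0,1],
)

```text
t: 12.85
ee_pos: [493.6, 23.2, 115.9]
tool_rot: [-2.17, -1.623, -0.485]
force: [-8.8, -5.4, 15.0]
gripper_width: 54.6
```

```bash
python3 st.py; python3 pk.py 4
```

```text
t 12.85 slope,right,h [-0.23 -1.22 16.05] rot [0.003 0.001 0.193] Ftool [  0.5  -8.6 -16.1] Ttool [ 1.77  -0.388  0.128] w 54.6 q7 0.24 tau7 0.145
```

View pics/side4.png

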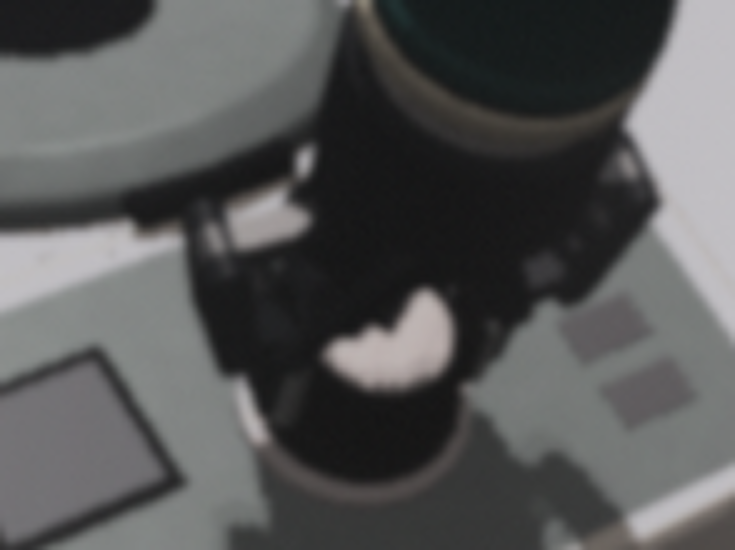

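Call:
send_rows(
  targets=[0,0,0.02,0,0,0,1,0,0,0,0,0,0.5,1,0,0,0,0,0,0.5,1,0,0,0,0,0,0.5,1,0,0,0,0,0,0.5,1],
)

```text
t: 13.58
ee_pos: [493.4, 23.4, 115.8]
tool_rot: [-2.307, -1.374, -0.422]
force: [-10.7, -8.5, 23.0]
gripper_width: 54.6
```

```bash
python3 st.py
```

```text
t 13.57 slope,right,h [-0.09 -1.49 15.9 ] rot [0.004 0.    0.403] Ftool [ -0.8 -10.4 -24.6] Ttool [ 2.418 -0.754 -0.197] w 54.6 q7 0.06 tau7 0.185
```

Call:
send_rows(
  targets=[0,0,0,0,0,0.5,1,0,0,0,0,0,0.5,1,0,0,0,0,0,0.5,1,0,0,0,0,0,0.5,1,0,0,0,0,0,0.5,1],
)

```text
t: 14.2
ee_pos: [493.0, 23.7, 116.0]
tool_rot: [-2.442, -1.051, -0.338]
force: [-11.7, -8.4, 24.2]
gripper_width: 54.3
```

```bash
python3 st.py
```

```text
t 14.2 slope,right,h [ 0.19 -1.83 15.89] rot [0.004 0.    0.665] Ftool [ -3.7 -11.1 -25.6] Ttool [ 2.503 -1.259 -0.145] w 54.3 q7 -0.16 tau7 0.212
```

Call:
send_rows(
  targets=[0,0,0,0,0,0.5,1,0,0,0,0,0,0.5,1,0,0,0,0,0,0.4,1,0,0,0,0,0,0,1],
)

```text
t: 14.7
ee_pos: [493.0, 23.9, 116.0]
tool_rot: [-2.501, -0.866, -0.29]
force: [-11.9, -7.7, 24.4]
gripper_width: 54.5
```

```bash
python3 st.py; python3 pk.py 5
```

```text
t 14.7 slope,right,h [ 0.38 -1.94 15.87] rot [0.005 0.    0.811] Ftool [ -4.9 -11.1 -25.4] Ttool [ 2.334 -1.572  0.183] w 54.5 q7 -0.29 tau7 0.053
```

View pics/side5.png

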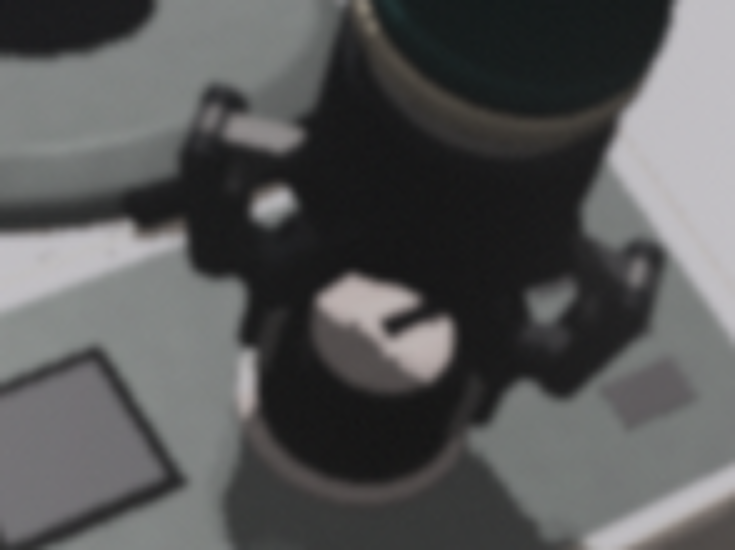

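View pics/top5.png

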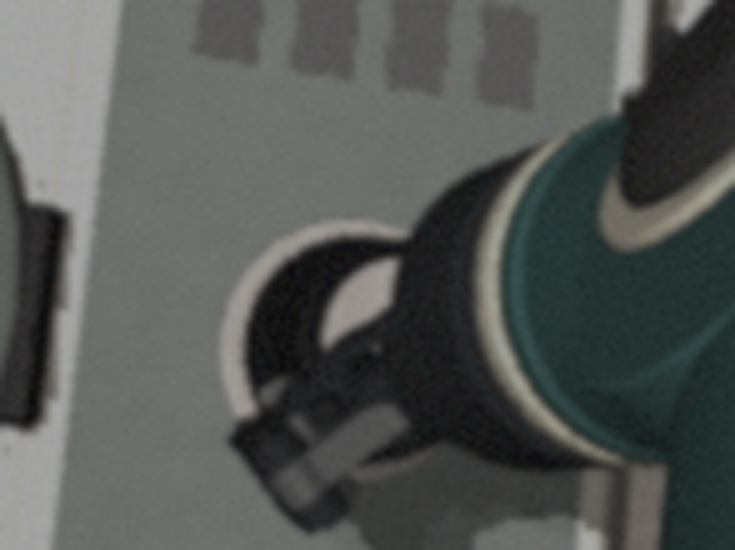

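Call:
send_rows(
  targets=[0,0,-0.04,0,0,0,1,0,0,0,0,0,0,0.6,0,0,0,0,0,0,0.3,0,0,0,0,0,0,0,0,0,0,0,0,0,0],
)

```text
t: 15.42
ee_pos: [495.1, 23.3, 115.7]
tool_rot: [-2.504, -0.866, -0.295]
force: [0.9, 0.5, -0.5]
gripper_width: 85.3
```

Call:
send_rows(
  targets=[0,0,0,0,0,0,0,0,0,0,0,0,0,0],
)

```text
t: 15.68
ee_pos: [495.0, 23.3, 115.8]
tool_rot: [-2.504, -0.866, -0.295]
force: [-0.4, 0.0, -0.3]
gripper_width: 85.3
```

```bash
python3 st.py
```

```text
t 15.68 slope,right,h [-0.08  0.19 15.91] rot [0.    0.001 0.811] Ftool [-0.4 -0.2  0.2] Ttool [-0.336 -0.378  0.039] w 85.3 q7 -0.29 tau7 -0.0
```

Free of contact. I retract along the axis.

Call:
send_rows(
  targets=[0,0,-0.4,0,0,0,0,0,0,-0.7,0,0,0,0,0,0,-0.9,0,0,0,0,0,0,-0.9,0,0,0,0,0,0,-0.6,0,0,0,0],
)

```text
t: 16.3
ee_pos: [488.8, -48.2, 239.5]
tool_rot: [-2.506, -0.866, -0.297]
force: [1.0, 0.2, -0.1]
gripper_width: 85.4
```

Call:
send_rows(
  targets=[0,0,-0.5,0,0,0,0,0,0,0,0,0,0,0],
)

```text
t: 16.55
ee_pos: [488.2, -57.9, 256.2]
tool_rot: [-2.507, -0.866, -0.299]
force: [-0.1, 0.6, -0.2]
gripper_width: 85.2
```

```bash
python3 st.py; python3 - <<'E'
from h import *
for k,off in (("side",(173,155)),("top",(143,237))):
    im=arm.capture(k);cv2.imwrite(f"pics/{k}6f.png",im)
    for nm in("knob_grip","bottle_mid","beaker_mid","tube_rack_mid"):
        print(k,nm,[(d["centre"],d["confidence"]) for d in arm.landmark_of(k,nm)][:2])
    big=cv2.resize(im[off[1]:off[1]+100,off[0]:off[0]+130],None,fx=6,fy=6,interpolation=cv2.INTER_CUBIC)
    for h,col in((58,(0,0,255)),(51.5,(0,255,0))):
        pts=np.array([proj(k,q+n*h+22*(np.cos(a)*s_+np.sin(a)*c_)) for a in np.linspace(0,6.28,50)])
        cv2.polylines(big,[((pts-off)*6).astype(int)],True,col,1)
    cv2.imwrite(f"pics/{k}6.png",big)
E
```

```text
t 16.55 slope,right,h [ -0.52   1.03 178.19] rot [-0.005  0.     0.811] Ftool [ 0.1 -0.4  0.5] Ttool [-0.361 -0.364  0.019] w 85.2 q7 -0.33 tau7 -0.01
side knob_grip [([237.8, 203.3], 0.8)]
side bottle_mid [([422.8, 249.6], 0.88)]
side beaker_mid [([327.5, 395.1], 0.75)]
side tube_rack_mid [([438.0, 350.4], 0.97)]
top knob_grip [([209.8, 284.4], 0.8)]
top bottle_mid [([371.9, 172.3], 0.91)]
top beaker_mid []
top tube_rack_mid []
```

View pics/side6.png

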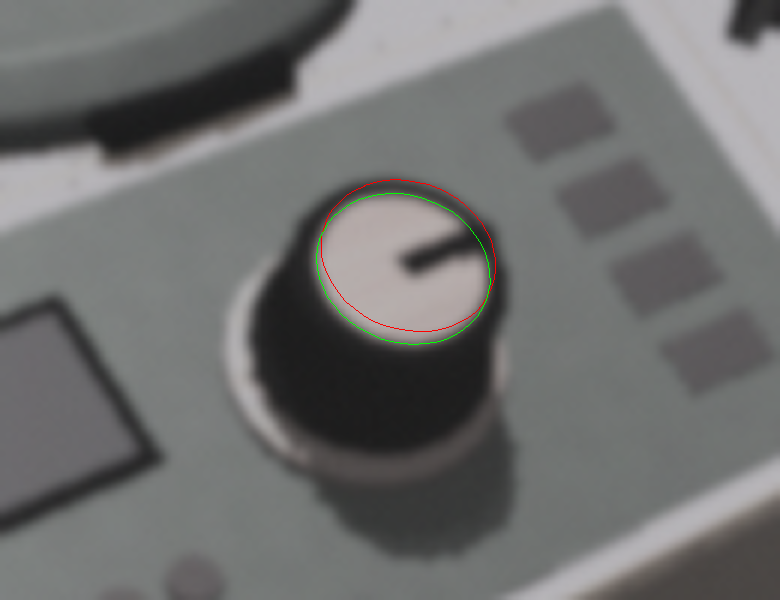

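View pics/side6f.png

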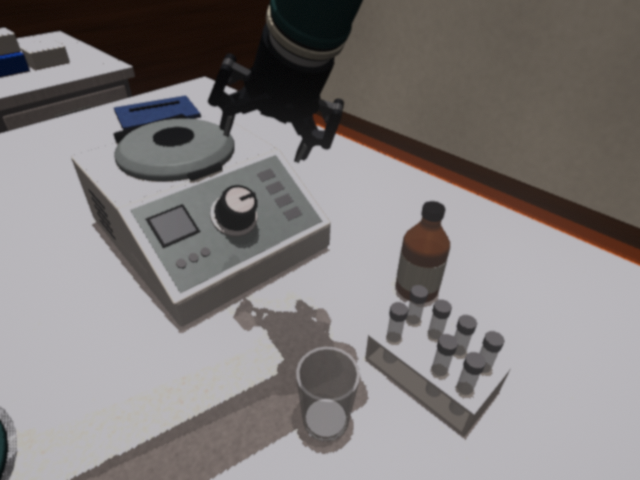

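View pics/top6.png

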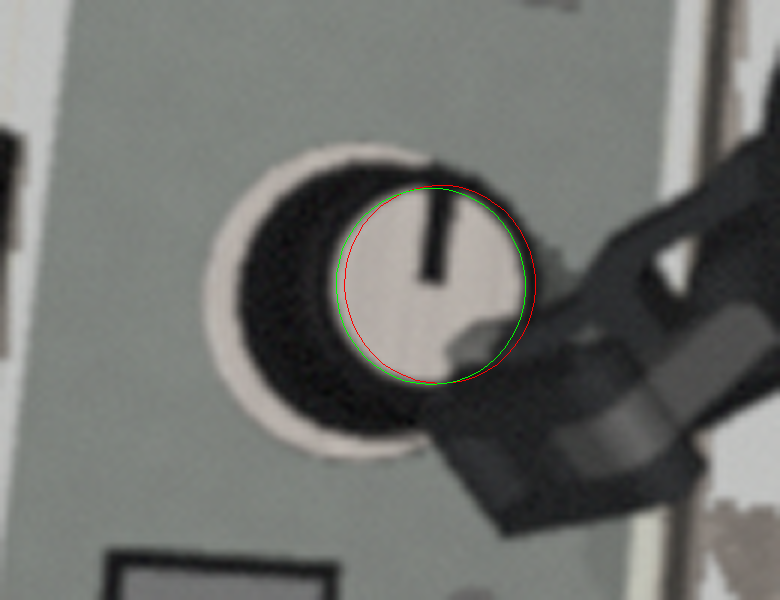

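The green ring, drawn for the knob 6.5 mm down, matches the disc in both views at about (233,200) side and (215,285) top. The red ring for the knob up does not. The bottle, beaker and rack are where they were, so I hand in.

```bash
python3 -c "
from plant import arm
print(arm.job_done())"
```

```text
the job is handed in; nothing more can be done
None
```

The lock knob is latched down and released, and the job is handed in at about 17 s of the 58 s allowed; no verdict was reported.

- **Finding the notch:** I gripped the knob along its axis and turned it clockwise. The first forward pass went past the notch because single torque readings were unclear. A slow sweep back showed a clear torque dip and rise, with the middle near 0.99 rad.
- **Locking:** At that angle the knob went down about 10 mm. The push was about 8 to 11 N on the way, then rose sharply at the bottom. Holding it down at about 25 N, I twisted it a further 0.62 rad, let go and backed off along the axis.
- **Knob check:** The last pictures from both cameras show the knob about 6.5 mm down with its pointer near 1.55 rad. The gripper is open and well clear, with forces near zero.
- **Bystanders:** The bottle appears within about 2 pixels of its start position in both views. The tube rack (about 1 pixel) and the beaker were checked only in the side view. The network missed both in the last top picture, and its first side reading of the beaker was on the knob, so the beaker rests on comparing the side pictures by eye. All three look upright and unmoved.

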